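# Park a dental case pan and stack two turned pans on it

## Robot

A 6-joint arm with a two-finger parallel gripper is mounted at the origin on the work surface. World frame = base frame: x ahead of the robot, y to its left, z up, the work surface at z = 0. Lengths are in m, angles in rad, forces in N, time in s.
With the tool pointing down it reaches from about 0.425 to 0.95 m from the base axis. Payload 3.5 kg.
Tool frame: the origin (TCP) lies midway between the tips of the shut fingers; the grasp point (between the pads) lies 19 mm behind it; z points along the fingers, y is the line along which they close (so a half turn about z gives the same grasp; the last joint's range is limited). The gripper opens to 85 mm and grips with 20 to 120 N. Pads are 22 mm wide; open, the fingers measure 114 mm over their backs; the gripper's body (76 mm by 85 mm) begins 54 mm behind the grasp point. The pads swing forward as they close: fully open they stand 13 mm farther back than shut.
Start: joints at [1.174, 0.286, 1.577, -0, 1.279, -0.15], TCP at [0.165, 0.655, 0.198] pointing down, gripper open.
Joint ranges: [-2.77, 2.77], [-0.9, 2.22], [0.21, 2.48], [-1.53, 4.67], [0.24, 2.81], [-2.84, 2.84]. Speed limits (rad/s): [2.79, 2.79, 3.14, 3.14, 3.14, 3.14].

## Interface

Orientations are given as a unit quaternion [x, y, z, w].
In Python, from plant import ctrl, cams, order gives the robot as it stands.
- The arm moves only by the tool move_arm, never from a script. Its argument "plan" is one flat list of numbers, 7 for each row, row after row: the shift along the world's x, y, z in mm, then the turn, a rotation vector about the world's x, y, z in degrees, then the finger opening in mm, from 0 to 85.4. A call has 1 to 12 rows; each row shifts and turns the commanded pose from where the row before left it; what a row does not reach is not made up. A row lasts 1/10 s, in which the tool goes at most 50 mm and 8.59 degrees, less where a joint would pass 70% of its speed; a pose out of reach is approached as far as the arm can. A call is refused whole if a number of a shift passes 50 or a number of a turn 8.59, either way. A call with a gripper value outside its range is refused whole. The fingers move at their own pace and stop on an object; "newtons" is the grip in N (left out, the last holds). Time passes only in rows, so rows that do not move let the fingers close. It gives the time, the measured TCP pose, the force, the opening and the grip force at its end, in the units of the state.
- ctrl.get_state(): the state, without advancing time (a new reading comes with each control period).
- cams.read_camera(name): name is "scene" or "top"; returns a dict with "color" (400x640x3 uint8, red, green, blue), "fov_y" (degrees; the focal length in pixels is half the picture's height over the tangent of half this angle, whatever the lens; pixels are square), "cx", "cy" (the principal point, pixels), "origin" and "orientation" of the camera in the world. Camera axes: x right, y up, looking along -z (the intrinsics and any distortion apply to the point x, -y, -z); pixel columns grow to the right and rows downward; lengths in m; the calibration is good to about 2 mm. A picture is of the moment at which its call begins. There is no depth.
- order.sign_off(): hands the job in; it is judged then, once.
The state is a dict: "time": time; "qpos": joint angles; "dq": joint speeds; "joint_efforts": joint torques, N m; "eef_pos": TCP position; "tcp_rot": TCP orientation; "contact_force": force on the tool from outside, world axes, zero at the start; "wrist_torque": the same for the moment, N m; "opening": opening from 0.0 (shut) to 1.0 (fully open); "finger_force": force on a finger pad.
Only numpy, scipy, OpenCV 4.12 (cv2) and the standard library are available. Lean on these libraries where they do the work, as an engineer would, in place of code of your own. Each camera call takes 0.05 s, during which the arm holds its last target. There are 200 camera calls.

## Task

Slide the orange case pan, with its plaster model inside, along the bench until it is fully home against the back stop of the aluminium slot, without lifting or tipping it. Then take the blue pan out of the yellow one and stack it on the orange pan, and stack the yellow pan on the blue one: each must be turned end for end against the pan below, label over plain end, so that it stands level on the rim lugs and does not nest down. Do not touch the model with gripper or pans, leave everything else on the bench where it is, and leave the finished stack standing by itself.

Things in the scene. Friction and masses are not known exactly. Their poses are not given: they have to be found in the camera images.
- slot_home (a point): aluminium slot fixed to the bench: two rails 26 high, 70 apart inside, flaring to about 116 at the mouth, 69 from this point at its -x end (straight part from x = -11 on); back stop 34 high with its face at x = +75. This point, on the bench, lies under the centre of a pan that is fully home; +x points from mouth to stop
- orange_mid (a point): orange pan, 150 x 62 x 56, on the bench before the slot with the model in it, label end (-x) outward, its plain end near or in the slot's mouth. Point at its centre, 28 above its underside; x along its length, z up
- orange: the orange pan, origin under its centre. All three pans are alike: 150 long (x), 62 wide (y), 56 high, 140 g, -x end marked by a white label, lug and rim edge (20 round the corners). The upper 28 is a straight vertical-sided rim 150 x 62 outside (walls 3) that can be gripped across its width; below it a narrower body 138 x 50 outside, floor 4 thick
- blue_mid (a point): blue pan, empty, 150 x 62 x 56, nested in the yellow pan at the start, both facing the same way. Point at its centre, 28 above its underside; x along its length away from the label, z up
- blue: the blue pan, origin under its centre. Each pan has lugs inside the rim, tops 6 below its edge: two near the corners of the plain +x end, one mid label end, and notches to match in its lower body. Facing the same way a pan sinks in, to 31 above the one below (nested); turned end for end it stands on the lugs 50 above it, inside its rim with 3 play all round
- blue_label (a point): centre of the outside of the blue pan's label end: 75 from its centre along -x
- yellow_mid (a point): yellow pan, empty, 150 x 62 x 56, on the bench with the blue pan nested in it; it may face any way. Point at its centre, 28 above its underside; x along its length away from the label, z up
- yellow: the yellow pan, origin under its centre
- yellow_label (a point): centre of the outside of the yellow pan's label end: 75 from its centre along -x
- model_mid (a point): white plaster tooth model, 64 x 34 x 36 high, loose on the floor of the orange pan, 105 to 200 g. Point at its centre; z up. Its top stays below the rim and 10 below a properly stacked pan, but a nested pan would press on it
- model: the plaster model, origin under its centre
- wash_bottle: white squeeze bottle with red cap, 56 across, 170 tall; origin at the centre of its foot. Bystander
- wax_jar: amber jar with black cap, 52 across, 70 tall; origin at the centre of its foot. Bystander
- wax_brush: brush about 150 long lying on the bench along its x axis; origin under its middle. Bystander
- mix_bowl: green mixing bowl, 110 across, 55 tall; origin at the centre of its foot. Bystander
- articulator: brass articulator with white plaster blocks, 90 x 80 x 97 tall; origin under its centre. Bystander
There are look-alikes about, which are no part of the job. There is more than one size of the yellow; the job needs the largest.

How it is judged:
By the outcome, as a careful person would: the job done as asked, in the order asked, and still so for the second after the job is handed in, with the robot touching nothing.
It also fails if it takes over 72 s, if anything falls off the work surface, if the arm or the gripper's body presses on something with over 40 N, if the wrist force passes 120 N, or if a joint passes its speed limit or range.

## Working session

There is one attempt and no reset: what is moved stays moved. The work goes in short steps, Python scripts to look and compute and a tool call to move; the robot and the scene stay as the last step left them, time stands still between calls to the robot, and variables do not carry over. Pictures are saved under pics/ and viewed, at most 10 in all, crops included, and the job is handed in when it is done.

Besides the shell and the picture viewer there is one more tool, called after "Emit:" in YAML: its name, and indented under it one key for each argument. move_arm: Moves the arm, as the interface text tells. Its arguments: {"type":"object","properties":{"plan":{"type":"array","items":{"type":"number"}},"newtons":{"type":"number"}},"required":["plan"]}

```bash
ls; mkdir -p pics; cat > h.py <<'E'
import numpy as np, cv2
from scipy.spatial.transform import Rotation as R
from plant import ctrl, cams, order
def grab(n,save=None):
    d=cams.read_camera(n)
    if save: cv2.imwrite('pics/'+save,d['color'][:,:,::-1])
    return d
def K(d):
    f=d['color'].shape[0]/2/np.tan(np.radians(d['fov_y'])/2)
    return np.array([[f,0,d['cx']],[0,f,d['cy']],[0,0,1.]])
def dist(d): 
    for k in d:
        if 'dist' in k: return np.array(d[k],float)
    return np.zeros(5)
def ray(d,uv):
    p=cv2.undistortPoints(np.array(uv,float).reshape(-1,1,2),K(d),dist(d)).reshape(-1,2)
    v=np.c_[p[:,0],-p[:,1],-np.ones(len(p))]
    return np.array(d['origin']),R.from_quat(d['orientation']).apply(v)
def onz(d,uv,z):
    o,v=ray(d,uv); t=(z-o[2])/v[:,2]; return o+v*t[:,None]
E
python3 - <<'E'
from h import *
for n in('scene','top'):
    d=grab(n,n+'0.png'); print({k:v for k,v in d.items() if k!='color'})
print(ctrl.get_state())
E
```

```text
pics
{'fov_y': 43.21029083578856, 'cx': 319.9203871649143, 'cy': 200.21615270712485, 'origin': array([ 1.26613384, -0.17102485,  1.13373706]), 'orientation': array([0.22057227, 0.17701361, 0.59806197, 0.74989062])}
{'fov_y': 48.167463681339086, 'cx': 324.4432076006158, 'cy': 202.21615094837634, 'origin': array([0.47063018, 0.00420522, 1.19774836]), 'orientation': array([-0.03062144,  0.03509244,  0.71624224, -0.69629585])}
{'time': 0.1, 'qpos': array([ 1.17398437e+00,  2.87098226e-01,  1.57807592e+00,  3.73315258e-05,
        1.27858219e+00, -1.49990694e-01]), 'dq': array([ 0.00011033, -0.00131066, -0.00241436, -0.00133784,  0.00176485,
       -0.00099265]), 'joint_efforts': array([ 9.45050851e-04, -4.07298696e+01, -2.93698686e+01, -1.04609753e-04,
        3.39822087e-03,  1.64846773e-05]), 'eef_pos': array([0.16460798, 0.65392179, 0.19654693]), 'tcp_rot': array([ 1.23102890e-01,  9.92393323e-01, -1.03683246e-03, -3.09310074e-04]), 'contact_force': array([0.81590684, 0.51679263, 0.23522716]), 'wrist_torque': array([-0.04030857,  0.02195253,  0.05959224]), 'finger_force': 0.0, 'opening': 1.0012163620371668}
```

View pics/top0.png

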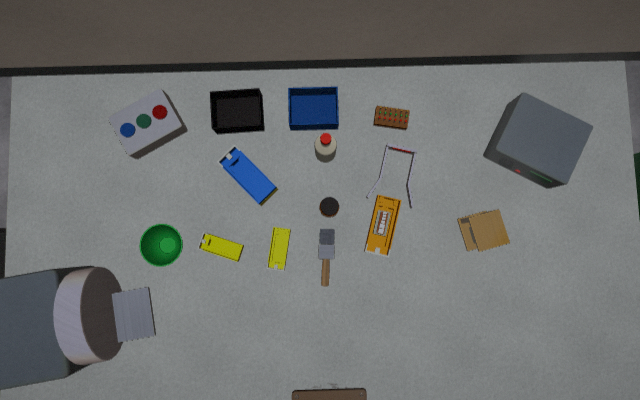

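View pics/scene0.png

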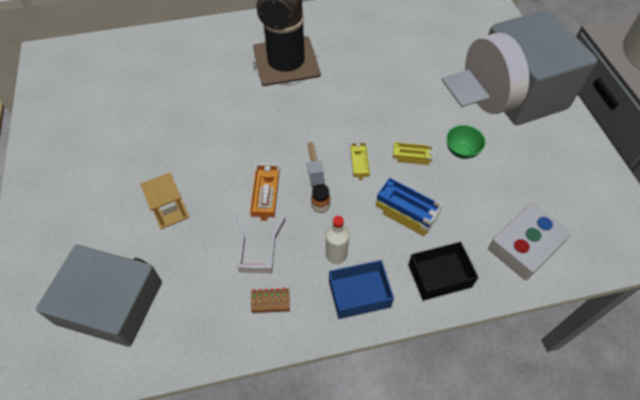

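The top view has the slot at (397,170) and its back stop at (402,150). The orange pan with the model is at (382,225), label toward the bottom. The blue pan, nested in yellow, is at (248,175) with its label at the upper left, (230,155).

Possible mix-ups:
- **Yellow:** boxes at (221,247) and (280,248) are small decoys; the large one is under the blue pan.
- **Blue:** the tray at (313,108).
- **Orange:** the rack at (392,117) and the card box at (483,230).

The arm isn't obvious in either view, so I'll check that too.

```bash
cat >> h.py <<'E'
def proj(d,P):
    p=R.from_quat(d['orientation']).inv().apply(np.atleast_2d(P)-d['origin'])
    q=p*[1,-1,-1]; return cv2.projectPoints(q,np.zeros(3),np.zeros(3),K(d),dist(d))[0].reshape(-1,2)
def big(d,lo,hi,roi):
    h=cv2.cvtColor(d['color'],cv2.COLOR_RGB2HSV); m=cv2.inRange(h,np.array(lo),np.array(hi)); k=np.zeros_like(m); x0,y0,x1,y1=roi; k[y0:y1,x0:x1]=m[y0:y1,x0:x1]
    return max(cv2.findContours(k,0,1)[0],key=cv2.contourArea)
E
python3 - <<'E'
from h import *
d=grab('top');s=grab('scene')
for n,c in(('top',d),('scene',s)):
    print(n,proj(c,[[0.165,.655,.2],[0,0,0],[.25,.65,0]]).round())
a=d['color'][135:275,200:430,::-1]; b=s['color'][130:280,230:450,::-1]
cv2.imwrite('pics/c.png',np.vstack([cv2.resize(a,(690,420//1*1),interpolation=2)[:420,:690][:300*0+420:],])) 
A=cv2.resize(a,(490,298),interpolation=2); B=cv2.resize(b,(437,298),interpolation=2)
cv2.imwrite('pics/c1.png',cv2.resize(a,(800,487),interpolation=2)); cv2.imwrite('pics/c2.png',cv2.resize(b,(800,545),interpolation=2))
E
```

```text
top [[ 23. 396.]
 [329. 428.]
 [ 77. 336.]]
scene [[514.  11.]
 [285.  61.]
 [503.  82.]]
```

View pics/c1.png

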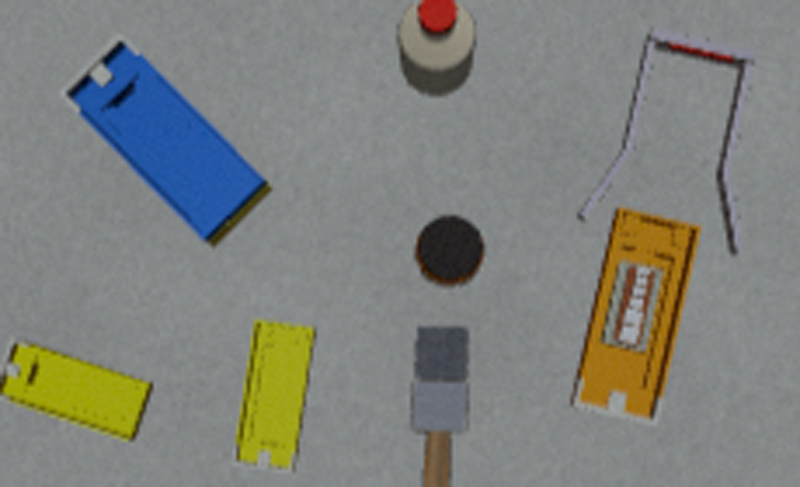

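View pics/c2.png

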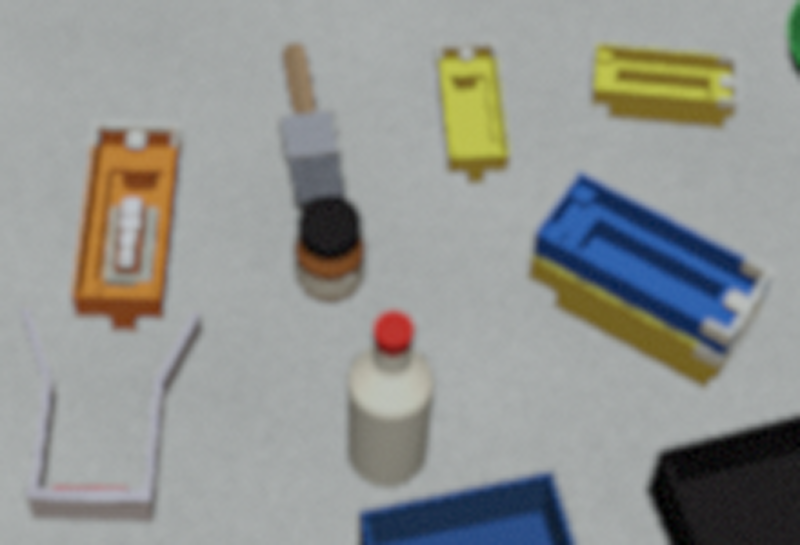

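The crops confirm the choice: the blue pan is nested in the large yellow one with its label at upper left (c1 at 95,75), orange stands just at the slot's mouth (c1 at 640,310), and the bottle is clear. Next I'll measure them.

```bash
python3 - <<'E'
from h import *
d=grab('top');s=grab('scene')
def rect(c,cam,z):
    P=onz(cam,c.reshape(-1,2),z)[:,:2].astype(np.float32)*1000
    return cv2.minAreaRect(P),P
for n,lo,hi,ri,rs,z in(('orange',(8,130,90),(20,255,255),(355,185,410,262),(240,160,285,222),.056),('blue',(100,130,60),(125,255,255),(210,140,285,210),(370,170,442,240),.087)):
    for cam,roi in((d,ri),(s,rs)):
        c=big(cam,lo,hi,roi); r,P=rect(c,cam,z); print(n,np.round(r[0],1),np.round(r[1],1),round(r[2],1)); print(cv2.boxPoints(r).round(1).tolist())
# slot pixel points from crop c1 (scale 800/230): top view
f=lambda L,ox,oy,k:np.array(L)/k+[ox,oy]
k=800/230
print('stop/rails z.034/.026'); 
print(onz(d,f([(652,37),(748,62)],200,135,k),.034).round(4))
print(onz(d,f([(627,147),(721,172),(580,217),(735,253)],200,135,k),.026).round(4))
k=800/220
print(onz(s,f([(33,497),(153,497)],230,130,k),.034).round(4)); print(onz(s,f([(50,383),(163,383),(24,315),(198,320)],230,130,k),.026).round(4))
print('label pts'); print(onz(d,f([(123,38),(68,95),(213,244),(269,187)],200,135,800/230),.087).round(4), onz(d,f([(617,208),(700,228),(658,420),(573,405)],200,135,800/230),.056).round(4))
print('others'); print('bottle top',onz(d,[[326,139]],.17),'jar',onz(d,[[329,207]],.07))
E
```

```text
orange [ 515.9 -152.1] [ 62.4 144.5] 75.0
[[438.1000061035156, -163.60000610351562], [577.7000122070312, -200.89999389648438], [593.7999877929688, -140.6999969482422], [454.20001220703125, -103.30000305175781]]
orange [ 530.7 -151.8] [ 59.3 161.3] 74.8
[[445.1000061035156, -159.3000030517578], [600.7000122070312, -201.60000610351562], [616.2000122070312, -144.3000030517578], [460.6000061035156, -102.0999984741211]]
blue [647.6 187.3] [142.3  60.1] 43.4
[[575.2999877929688, 160.1999969482422], [616.5999755859375, 116.5999984741211], [720.0, 214.39999389648438], [678.7000122070312, 258.1000061035156]]
blue [655.6 186.4] [140.2  70.7] 42.7
[[580.0999755859375, 165.0], [628.0, 112.9000015258789], [731.0999755859375, 207.89999389648438], [683.0999755859375, 260.0]]
stop/rails z.034/.026
[[ 0.7246 -0.1756  0.034 ]
 [ 0.7033 -0.2477  0.034 ]]
[[ 0.6419 -0.1543  0.026 ]
 [ 0.6208 -0.2249  0.026 ]
 [ 0.5894 -0.1165  0.026 ]
 [ 0.5588 -0.2327  0.026 ]]
[[ 0.7144 -0.2455  0.034 ]
 [ 0.732  -0.1686  0.034 ]]
[[ 0.6275 -0.2228  0.026 ]
 [ 0.6449 -0.1471  0.026 ]
 [ 0.5693 -0.2329  0.026 ]
 [ 0.6006 -0.1143  0.026 ]]
label pts
[[0.7228 0.2161 0.087 ]
 [0.6821 0.2561 0.087 ]
 [0.5712 0.1532 0.087 ]
 [0.6111 0.1124 0.087 ]] [[ 0.5923 -0.141   0.056 ]
 [ 0.5757 -0.2017  0.056 ]
 [ 0.4361 -0.1648  0.056 ]
 [ 0.4487 -0.1032  0.056 ]]
others
bottle top [[ 0.71461894 -0.01153046  0.17      ]] jar [[ 0.56319798 -0.01560652  0.07      ]]
```

Emit:
move_arm:
  plan: [0, 0, 44, 0, 0, 0, 85, 0, 0, 44, 0, 0, 0, 85, 0, 0, 44, 0, 0, 0, 85, 0, 0, 44, 0, 0, 0, 85, 0, 0, 44, 0, 0, 0, 85, 26, -36, 0, 0, 0, 0, 85, 26, -36, 0, 0, 0, 0, 85, 26, -36, 0, 0, 0, 0, 85, 26, -36, 0, 0, 0, 0, 85, 26, -36, 0, 0, 0, 0, 85, 26, -36, 0, 0, 0, 0, 85, 26, -36, 0, 0, 0, 0, 85]
  newtons: 30

```text
time: 1.5
eef_pos: [0.3475, 0.4009, 0.4179]
tcp_rot: [0.123, 0.992, 0.0, 0.0]
contact_force: [0.8, 0.1, -0.5]
opening: 0.998
finger_force: 0.0
```

Emit:
move_arm:
  plan: [12, -41, -19, 0, 0, 0, 85, 12, -41, -19, 0, 0, 0, 85, 12, -41, -19, 0, 0, 0, 85, 12, -41, -19, 0, 0, 0, 85, 12, -41, -19, 0, 0, 0, 85, 12, -41, -19, 0, 0, 0, 85, 12, -41, -19, 0, 0, 0, 85, 12, -41, -19, 0, 0, 0, 85, 12, -41, -19, 0, 0, 0, 85, 12, -41, -19, 0, 0, -0.9, 85, 12, -41, -19, 0, 0, 0, 85, 0, 0, 0, 0, 0, 0, 85]

```text
time: 2.7
eef_pos: [0.4779, -0.0521, 0.2057]
tcp_rot: [0.134, 0.991, -0.0, -0.003]
contact_force: [-0.6, 0.3, -0.4]
opening: 0.994
finger_force: 0.0
```

Emit:
move_arm:
  plan: [12, -33, -25, 0, 0, 0, 85, 12, -33, -25, 0, 0, 0, 85, 12, -33, -25, 0, 0, 0, 85, 0, 0, -33, 0, 0, 0, 85, 0, 0, -34, 0, 0, 0, 85, 0, 0, -33, 0, 0, 0, 85, 0, 0, 0, 0, 0, 0, 85]

```text
time: 3.4
eef_pos: [0.5111, -0.145, 0.0293]
tcp_rot: [0.131, 0.991, 0.002, -0.005]
contact_force: [-0.2, 0.8, 0.1]
opening: 0.999
finger_force: 0.0
```

```bash
python3 - <<'E'
from h import *
d=grab('top');s=grab('scene')
a=cv2.resize(d['color'][135:275,330:440,::-1],(400,509),interpolation=2);b=cv2.resize(s['color'][130:285,220:340,::-1],(394,509),interpolation=2)
cv2.imwrite('pics/g1.png',np.hstack([a,b])); print(ctrl.get_state()['eef_pos'])
E
```

```text
[ 0.51502787 -0.1469963   0.03428358]
```

View pics/g1.png

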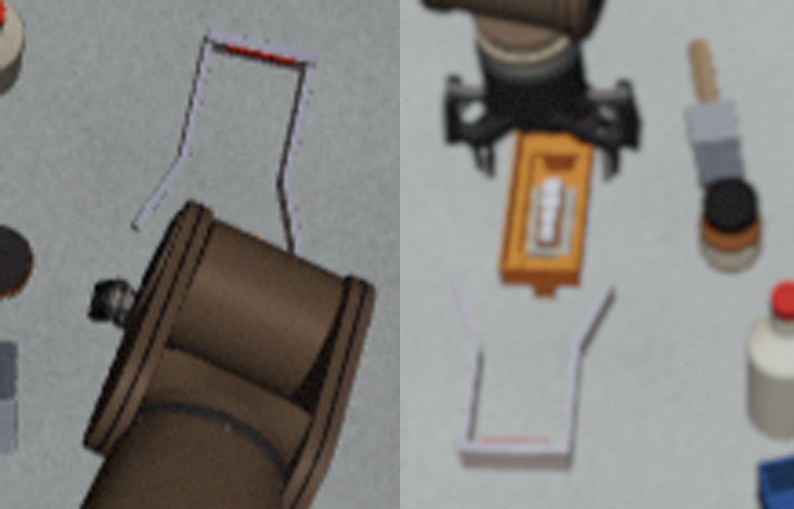

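```bash
python3 - <<'E'
from h import *
s=grab('scene');d=grab('top')
st=ctrl.get_state();print(st['eef_pos'],st['tcp_rot'],list(d.keys()))
print('tips',onz(s,[[246.5,182.4],[283.4,183.3]],.046).round(4))
f=lambda L,ox,oy,k:np.array(L)/k+[ox,oy]
k=394/120
print('orange far rim corners',onz(s,f([[502-400,272],[580-400,272]],220,130,k),.056).round(4))
print('stop top back',onz(s,f([[460-400,450],[572-400,450]],220,130,k),.034).round(4),'jar top',onz(s,f([[730-400,197]],220,130,k),.07))
E
```

```text
[ 0.51671494 -0.14796524  0.0363617 ] [ 1.30610129e-01  9.91431465e-01 -6.90137505e-04  2.04169373e-03] ['color', 'fov_y', 'cx', 'cy', 'origin', 'orientation']
tips [[ 0.4835 -0.1923  0.046 ]
 [ 0.5079 -0.0984  0.046 ]]
orange far rim corners [[ 0.5853 -0.1944  0.056 ]
 [ 0.5985 -0.1365  0.056 ]]
stop top back [[ 0.715  -0.2475  0.034 ]
 [ 0.7332 -0.168   0.034 ]] jar top [[ 0.56606286 -0.01191934  0.07      ]]
```

Emit:
move_arm:
  plan: [0, 0, -2, 0, 0, 0, 74, 0, 0, 0, 0, 0, 0, 68, 0, 0, 0, 0, 0, 0, 64, 0, 0, 0, 0, 0, 0, 58, 0, 0, 0, 0, 0, 0, 58, 0, 0, 0, 0, 0, 0, 58, 0, 0, 0, 0, 0, 0, 58, 0, 0, 0, 0, 0, 0, 58]
  newtons: 30

```text
time: 4.4
eef_pos: [0.5148, -0.1474, 0.0317]
tcp_rot: [0.131, 0.991, 0.0, -0.0]
contact_force: [-0.9, 0.1, -0.1]
opening: 0.677
finger_force: 0.0
```

```bash
python3 - <<'E'
from h import *
s=grab('scene');d=grab('top');st=ctrl.get_state();print(st['eef_pos'],st['tcp_rot'],st['contact_force'],st['opening'],st['finger_force'])
for cam,roi in((s,(240,160,285,222)),(d,(355,185,410,262))):
    c=big(cam,(8,130,90),(20,255,255),roi);print(cv2.boundingRect(c))
a=cv2.resize(d['color'][135:275,330:440,::-1],(400,509),interpolation=2);b=cv2.resize(s['color'][150:270,230:323,::-1],(394,509),interpolation=2)
cv2.imwrite('pics/g2.png',np.hstack([a,b]))
E
```

```text
[ 0.51485551 -0.14746898  0.03177465] [ 1.30879319e-01  9.91398307e-01  6.10038731e-06 -3.50336352e-05] [ 0.71224714 -1.07390918 -0.62685463] 0.6827673277284247 0.0
(251, 171, 26, 49)Traceback (most recent call last):
  File "<stdin>", line 4, in <module>
  File "h.py", line 26, in big
    return max(cv2.findContours(k,0,1)[0],key=cv2.contourArea)
ValueError: max() iterable argument is empty
```

```bash
python3 - <<'E'
from h import *
s=grab('scene')
cv2.imwrite('pics/g2.png',cv2.resize(s['color'][130:250,220:340,::-1],(600,600),interpolation=2))
print(proj(s,[[.515,-.147,.032],[.515,-.147,.051],[.513,-.152,.056],[.585,-.171,.056],[.44,-.133,.056]]).round(1))
E
```

```text
[[266.  191.9]
 [265.4 187.8]
 [263.1 186.5]
 [260.3 211. ]
 [265.7 163.1]]
```

View pics/g2.png

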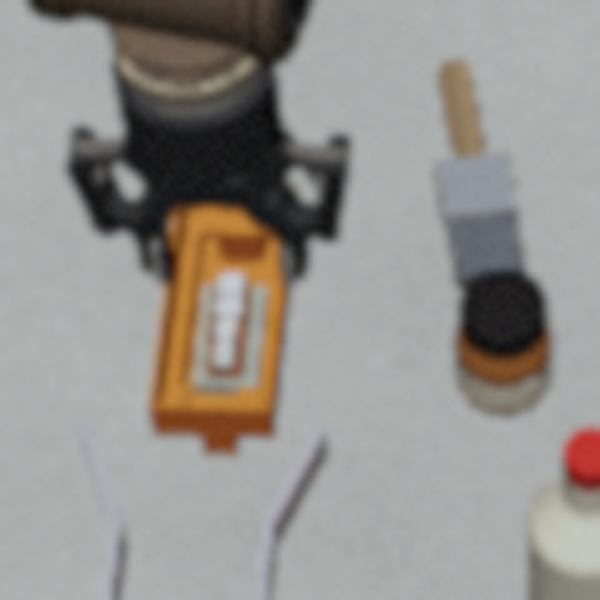

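Fingers straddle the rim on both sides (g2 at 155,255 and 295,260) but have no grip force yet, so I'll close further.

Emit:
move_arm:
  plan: [0, 0, 0, 0, 0, 0, 52, 0, 0, 0, 0, 0, 0, 46, 0, 0, 0, 0, 0, 0, 40, 0, 0, 0, 0, 0, 0, 40, 0, 0, 0, 0, 0, 0, 40, 0, 0, 0, 0, 0, 0, 40]
  newtons: 30

```text
time: 5.15
eef_pos: [0.5149, -0.1475, 0.0319]
tcp_rot: [0.131, 0.991, -0.0, 0.0]
contact_force: [-0.1, 0.3, 0.1]
opening: 0.469
finger_force: 0.0
```

```bash
python3 - <<'E'
from h import *
s=grab('scene')
cv2.imwrite('pics/g3.png',cv2.resize(s['color'][150:230,235:315,::-1],(600,600),interpolation=2))
E
```

```text
(no output)
```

View pics/g3.png

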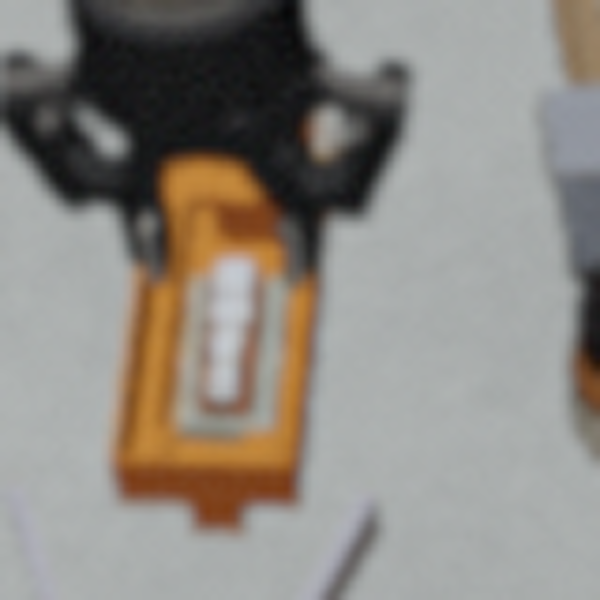

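The fingertips hover over the rim (g3 at 150,275 and 300,275), so the pads sit higher than I assumed. I'll open, go 18 mm lower and close again.

Emit:
move_arm:
  plan: [0, 0, 0, 0, 0, 0, 85, 0, 0, 0, 0, 0, 0, 85, 0, 0, 0, 0, 0, 0, 85, 0, 0, 0, 0, 0, 0, 85, 0, 0, 0, 0, 0, 0, 85, 0, 0, -9, 0, 0, 0, 85, 0, 0, -9, 0, 0, 0, 85, 0, 0, 0, 0, 0, 0, 85, 0, 0, 0, 0, 0, 0, 72, 0, 0, 0, 0, 0, 0, 66, 0, 0, 0, 0, 0, 0, 60, 0, 0, 0, 0, 0, 0, 54]
  newtons: 30

```text
time: 6.4
eef_pos: [0.5152, -0.1482, 0.0147]
tcp_rot: [0.131, 0.991, -0.001, 0.0]
contact_force: [-2.1, -3.0, 3.9]
opening: 0.706
finger_force: 31.7
```

Emit:
move_arm:
  plan: [0, 0, 0, 0, 0, 0, 54, 0, 0, 0, 0, 0, 0, 54, 0, 0, 0, 0, 0, 0, 54]

```text
time: 6.7
eef_pos: [0.5152, -0.1482, 0.0147]
tcp_rot: [0.131, 0.991, -0.001, 0.0]
contact_force: [-2.8, -3.9, 5.9]
opening: 0.708
finger_force: 31.9
```

Emit:
move_arm:
  plan: [5, -2.5, 0, 0, 0, 0, 54, 9, -4, 0, 0, 0, 0, 54, 9, -4, 0, 0, 0, 0, 54, 9, -4, 0, 0, 0, 0, 54, 9, -4, 0, 0, 0, 0, 54, 9, -4, 0, 0, 0, 0, 54, 9.7, -2.6, 0, 0, 0, 0, 54, 9.7, -2.6, 0, 0, 0, 0, 54, 9.7, -2.6, 0, 0, 0, 0, 54, 9.7, -2.6, 0, 0, 0, 0, 54, 9.7, -2.6, 0, 0, 0, 0, 54, 5.8, -1.6, 0, 0, 0, 0, 54]

```text
time: 7.9
eef_pos: [0.6181, -0.1833, 0.0146]
tcp_rot: [0.131, 0.991, 0.001, -0.003]
contact_force: [-8.5, 2.3, 11.1]
opening: 0.708
finger_force: 32.5
```

```bash
python3 - <<'E'
from h import *
d=grab('top');s=grab('scene');st=ctrl.get_state();print(st['eef_pos'].round(4),st['contact_force'].round(1),st['finger_force'])
a=cv2.resize(d['color'][140:240,350:430,::-1],(400,500),interpolation=2);b=cv2.resize(s['color'][180:280,225:305,::-1],(400,500),interpolation=2)
cv2.imwrite('pics/s1.png',np.hstack([a,b]))
E
```

```text
[ 0.6192 -0.1836  0.0147] [-4.8  0.8  7.7] 32.18620955944061
```

View pics/s1.png

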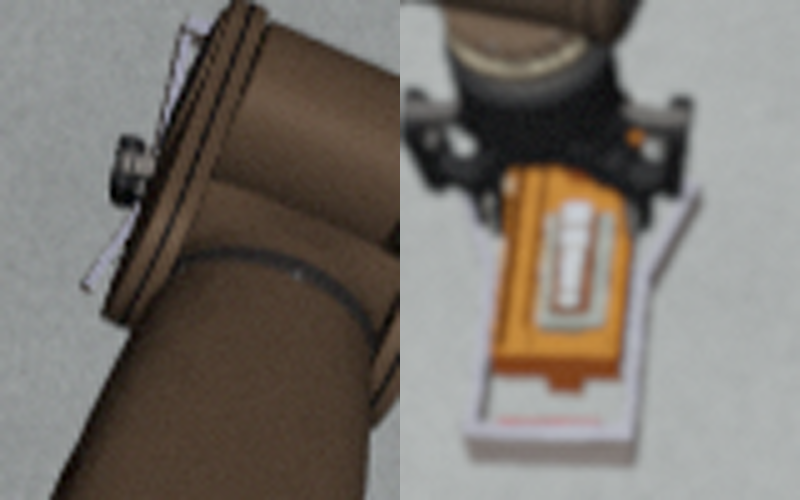

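The pan is centred between the rails, with the model untouched and roughly 25 mm of gap left to the stop (s1 rows 375 to 425).

Emit:
move_arm:
  plan: [4.8, -1.3, 0, 0, 0, 0, 54, 4.8, -1.3, 0, 0, 0, 0, 54, 4.8, -1.3, 0, 0, 0, 0, 54, 2.9, -0.8, 0, 0, 0, 0, 54, 0, 0, 0, 0, 0, 0, 54]

```text
time: 8.5
eef_pos: [0.6356, -0.188, 0.0146]
tcp_rot: [0.131, 0.991, 0.001, -0.002]
contact_force: [-6.6, 1.9, 9.1]
opening: 0.711
finger_force: 32.3
```

Emit:
move_arm:
  plan: [1.9, -0.5, 0, 0, 0, 0, 54, 1.9, -0.5, 0, 0, 0, 0, 54, 0, 0, 0, 0, 0, 0, 54]

```text
time: 8.8
eef_pos: [0.639, -0.1889, 0.0147]
tcp_rot: [0.131, 0.991, 0.001, -0.002]
contact_force: [-6.6, 2.2, 9.3]
opening: 0.707
finger_force: 32.4
```

Emit:
move_arm:
  plan: [1.9, -0.5, 0, 0, 0, 0, 54, 1.9, -0.5, 0, 0, 0, 0, 54, 1.9, -0.5, 0, 0, 0, 0, 54, 0, 0, 0, 0, 0, 0, 54]

```text
time: 9.2
eef_pos: [0.6431, -0.19, 0.0146]
tcp_rot: [0.131, 0.991, 0.002, -0.005]
contact_force: [-10.9, 2.5, 11.8]
opening: 0.706
finger_force: 32.7
```

Emit:
move_arm:
  plan: [1.9, -0.5, 0, 0, 0, 0, 54, 1.9, -0.5, 0, 0, 0, 0, 54, 0, 0, 0, 0, 0, 0, 54]

```text
time: 9.5
eef_pos: [0.6429, -0.1899, 0.0146]
tcp_rot: [0.131, 0.991, 0.002, -0.01]
contact_force: [-21.8, 4.4, 19.6]
opening: 0.703
finger_force: 33.6
```

It is home: motion stopped at x = 0.643 with the push force rising. I'll relax the push, release and rise.

Emit:
move_arm:
  plan: [-4.8, 1.3, 0, 0, 0, 0, 54, 0, 0, 0, 0, 0, 0, 58, 0, 0, 0, 0, 0, 0, 66, 0, 0, 0, 0, 0, 0, 85, 0, 0, 0, 0, 0, 0, 85, 0, 0, 0, 0, 0, 0, 85, 0, 0, 40, 0, 0, 0, 85, 0, 0, 45, 0, 0, 0, 85, 0, 0, 45, 0, 0, 0, 85, 0, 0, 45, 0, 0, 0, 85, 0, 0, 45, 0, 0, 0, 85]

```text
time: 10.6
eef_pos: [0.6449, -0.1912, 0.2355]
tcp_rot: [0.131, 0.991, 0.0, 0.0]
contact_force: [0.5, -0.5, -0.9]
opening: 0.995
finger_force: 0.0
```

Emit:
move_arm:
  plan: [0, 47, 0, 0, 0, 8.3, 85, 0, 47, 0, 0, 0, 8.3, 85, 0, 47, 0, 0, 0, 8.3, 85, 0, 47, 0, 0, 0, 8.3, 85, 0, 47, 0, 0, 0, 8.3, 85, 0, 47, 0, 0, 0, 8.3, 85, 0, 47, 0, 0, 0, 8.3, 85, 0, 47, 0, 0, 0, 0, 85, 0, 0, -30, 0, 0, 0, 85, 0, 0, 0, 0, 0, 0, 85, 0, 0, 0, 0, 0, 0, 85]

```text
time: 11.7
eef_pos: [0.6443, 0.1842, 0.2027]
tcp_rot: [-0.367, 0.93, 0.0, -0.001]
contact_force: [1.0, 0.2, 0.2]
opening: 0.997
finger_force: 0.0
```

```bash
python3 - <<'E'
from h import *
d=grab('top');s=grab('scene');st=ctrl.get_state();print(st['eef_pos'].round(4),st['tcp_rot'].round(4),st['qpos'].round(2))
for cam,roi in((d,(355,130,420,240)),(s,(225,180,300,275))):
    c=big(cam,(8,130,90),(20,255,255),roi);P=onz(cam,c.reshape(-1,2),.056)[:,:2].astype(np.float32)*1000;r=cv2.minAreaRect(P);print(np.round(r[0],1),np.round(r[1],1),round(r[2],1),cv2.boxPoints(r).round(1).tolist())
# white label end in the top view: bright low-saturation pixels near pan
u=np.array([np.cos(np.radians(-15)),np.sin(np.radians(-15))]);v=np.array([-u[1],u[0]])
def prof(cam,z,c,u,v,hw,off,rng=90):
    g=np.arange(-rng,rng+1,2); out=[]
    for t in g:
        pts=[np.r_[(c+u*t+v*(o))/1000,z] for o in off]
        q=proj(cam,np.array(pts)); im=cam['color'].astype(np.float32)
        out.append([cv2.remap(im,q[:,:1].astype(np.float32),q[:,1:].astype(np.float32),1).reshape(-1,3).mean(0)])
    return g,np.array(out)[:,0]
for n,cam in(('top',d),('scene',s)):
    g,o=prof(cam,.056,np.array([643,-190]),u,v,31,(-24,-21,21,24))
    print(n);print([(int(t),*map(int,x)) for t,x in zip(g,o) if abs(t)>62])
E
```

```text
[0.6457 0.1836 0.2049] [-3.663e-01  9.305e-01 -2.000e-04  7.000e-04] [ 0.13  0.27  1.58 -0.    1.29 -2.19]
[ 645.2 -190.8] [ 64.4 144.6] 75.3 [[567.0999755859375, -203.60000610351562], [707.0, -240.3000030517578], [723.2999877929688, -178.0], [583.4000244140625, -141.3000030517578]]
[ 652.  -188.6] [ 60.1 145.8] 75.1 [[573.7999877929688, -198.89999389648438], [714.7000122070312, -236.5], [730.2000122070312, -178.39999389648438], [589.2999877929688, -140.8000030517578]]
top
[(-90, 150, 153, 153), (-88, 148, 151, 150), (-86, 146, 149, 149), (-84, 147, 151, 151), (-82, 148, 152, 152), (-80, 141, 143, 141), (-78, 114, 105, 98), (-76, 116, 103, 94), (-74, 143, 136, 127), (-72, 167, 155, 136), (-70, 177, 141, 91), (-68, 179, 130, 43), (-66, 178, 126, 26), (-64, 177, 125, 23), (64, 172, 119, 19), (66, 170, 117, 18), (68, 159, 107, 15), (70, 144, 94, 12), (72, 141, 92, 16), (74, 157, 118, 66), (76, 158, 139, 121), (78, 153, 150, 148), (80, 149, 152, 153), (82, 146, 151, 151), (84, 145, 149, 149), (86, 146, 149, 149), (88, 145, 148, 149), (90, 147, 151, 151)]
scene
[(-90, 172, 175, 175), (-88, 172, 175, 175), (-86, 172, 176, 175), (-84, 172, 176, 175), (-82, 172, 176, 175), (-80, 174, 178, 176), (-78, 176, 179, 178), (-76, 176, 180, 178), (-74, 173, 175, 173), (-72, 164, 163, 158), (-70, 151, 141, 133), (-68, 137, 114, 101), (-66, 129, 94, 75), (-64, 127, 83, 59), (64, 170, 116, 52), (66, 171, 117, 52), (68, 173, 118, 52), (70, 175, 119, 53), (72, 174, 117, 51), (74, 165, 107, 46), (76, 149, 90, 38), (78, 133, 74, 34), (80, 125, 70, 41), (82, 128, 85, 71), (84, 141, 116, 114), (86, 157, 147, 153), (88, 168, 167, 175), (90, 171, 172, 182)]
```

```bash
cat >> h.py <<'E'
def prof(cam,z,c,ang,off,across=False,r=(20,90)):
    a=np.radians(ang);u=np.array([np.cos(a),np.sin(a)]);v=np.array([-u[1],u[0]]); c=np.array(c,float)
    if across: u,v=v,u
    im=cam['color'].astype(np.float32)
    for sg in(-1,1):
        L=[]
        for t in range(r[0],r[1]+1,2):
            q=proj(cam,np.array([np.r_[(c+u*t*sg+v*o)/1000,z] for o in off])).astype(np.float32)
            L.append((t*sg,*map(int,cv2.remap(im,q[:,:1],q[:,1:],1).reshape(-1,3).mean(0))))
        print(*L)
E
python3 - <<'E'
from h import *
for n in('top','scene'):
    d=grab(n); d['color']=cv2.imread(f'pics/{n}0.png')[:,:,::-1]
    print(n,'along');prof(d,.087,(648,187),43.2,(-24,-21,21,24),r=(64,90))
    print(n,'across');prof(d,.087,(648,187),43.2,(-40,-30,-20,0,20,30,40),True,r=(22,44))
E
```

```text
top along
(-64, 36, 87, 168) (-66, 36, 87, 168) (-68, 34, 82, 160) (-70, 23, 58, 114) (-72, 23, 38, 56) (-74, 48, 53, 32) (-76, 64, 59, 19) (-78, 74, 66, 41) (-80, 106, 106, 95) (-82, 128, 132, 132) (-84, 130, 134, 134) (-86, 132, 135, 135) (-88, 131, 135, 134) (-90, 130, 134, 134)
(64, 32, 82, 162) (66, 30, 82, 162) (68, 27, 73, 145) (70, 16, 48, 99) (72, 11, 27, 56) (74, 28, 35, 48) (76, 90, 93, 94) (78, 135, 138, 137) (80, 143, 146, 145) (82, 135, 139, 139) (84, 132, 136, 136) (86, 131, 135, 135) (88, 130, 134, 135) (90, 131, 135, 135)
top across
(-22, 33, 85, 166) (-24, 34, 86, 166) (-26, 34, 84, 163) (-28, 34, 79, 153) (-30, 58, 93, 155) (-32, 107, 122, 145) (-34, 129, 134, 136) (-36, 131, 134, 134) (-38, 130, 134, 134) (-40, 131, 135, 135) (-42, 132, 136, 135) (-44, 131, 135, 135)
(22, 33, 85, 164) (24, 32, 83, 162) (26, 27, 71, 141) (28, 28, 67, 129) (30, 60, 91, 147) (32, 108, 121, 142) (34, 129, 133, 135) (36, 130, 134, 133) (38, 130, 133, 134) (40, 130, 133, 134) (42, 131, 134, 134) (44, 131, 134, 134)
scene along
(-64, 57, 90, 150) (-66, 91, 113, 156) (-68, 127, 141, 165) 
[... 267 characters left out ...]
) (68, 96, 109, 135) (70, 96, 109, 135) (72, 96, 109, 134) (74, 102, 115, 138) (76, 121, 131, 149) (78, 142, 150, 161) (80, 153, 159, 164) (82, 149, 154, 156) (84, 143, 146, 146) (86, 145, 148, 145) (88, 152, 155, 153) (90, 159, 162, 161)
scene across
(-22, 47, 96, 170) (-24, 46, 95, 168) (-26, 43, 90, 161) (-28, 37, 79, 146) (-30, 29, 65, 123) (-32, 23, 51, 100) (-34, 19, 43, 86) (-36, 16, 40, 82) (-38, 17, 41, 82) (-40, 34, 51, 82) (-42, 61, 71, 81) (-44, 93, 98, 77)
(22, 16, 40, 81) (24, 16, 40, 82) (26, 23, 48, 93) (28, 41, 65, 111) (30, 72, 93, 134) (32, 106, 122, 153) (34, 135, 146, 164) (36, 153, 160, 168) (38, 162, 167, 168) (40, 165, 169, 168) (42, 165, 169, 168) (44, 165, 169, 168)
```

Emit:
move_arm:
  plan: [6, 6.5, -30, 0, 0, 0.3, 85, 0, 0, -40, 0, 0, 0, 85, 0, 0, -40, 0, 0, 0, 85, 0, 0, -30, 0, 0, 0, 85, 0, 0, -20, 0, 0, 0, 85, 0, 0, 0, 0, 0, 0, 85, 0, 0, 0, 0, 0, 0, 72, 0, 0, 0, 0, 0, 0, 64, 0, 0, 0, 0, 0, 0, 54, 0, 0, 0, 0, 0, 0, 54, 0, 0, 0, 0, 0, 0, 54]
  newtons: 35

```text
time: 13.0
eef_pos: [0.6526, 0.1916, 0.0473]
tcp_rot: [-0.369, 0.929, -0.0, 0.002]
contact_force: [-3.0, -0.1, 5.8]
opening: 0.696
finger_force: 36.9
```

Emit:
move_arm:
  plan: [0, 0, 6, 0, 0, 0, 50, 0, 0, 8, 0, 0, 0, 50, 0, 0, 10, 0, 0, 0, 50, 0, 0, 10, 0, 0, 0, 50, 0, 0, 25, 0, 0, 0, 50, 0, 0, 40, 0, 0, 0, 50, 0, 0, 40, 0, 0, 0, 50, 0, 0, 40, 0, 0, 0, 50, 0, 0, 0, 0, 0, 0, 50]

```text
time: 13.9
eef_pos: [0.655, 0.1917, 0.233]
tcp_rot: [-0.369, 0.929, -0.002, 0.008]
contact_force: [0.9, -1.0, 0.4]
opening: 0.694
finger_force: 38.3
```

```bash
python3 - <<'E'
from h import *
s=grab('scene');d=grab('top');st=ctrl.get_state();print(st['eef_pos'].round(4),st['tcp_rot'].round(4),st['finger_force'],st['contact_force'].round(1))
cv2.imwrite('pics/b1.png',np.hstack([cv2.resize(s['color'][100:250,340:480,::-1],(400,428),interpolation=2),cv2.resize(d['color'][110:260,180:320,::-1],(400,428),interpolation=2)]))
E
```

```text
[0.6517 0.1911 0.225 ] [-3.694e-01  9.293e-01 -5.000e-04  1.800e-03] 38.176159635186195 [-0.4  0.4 -2. ]
```

View pics/b1.png

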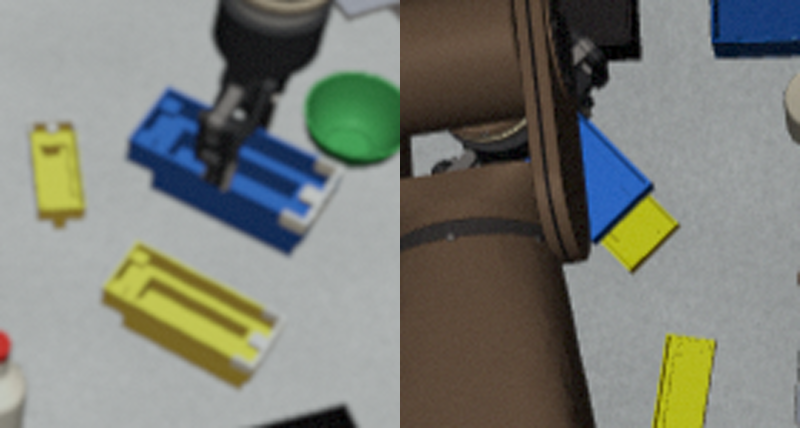

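Blue is held level near its middle (left panel at 230,160). The large yellow stayed on the bench (left panel at 190,310), with its label at lower right. I'll measure the offset in hand.

```bash
python3 - <<'E'
from h import *
s=grab('scene');d=grab('top');p=ctrl.get_state()['eef_pos'];print(p.round(4)); z=p[2]+.040
print('blue scene along');prof(s,z,p[:2]*1000,43.3,(-28,-25,25,28),r=(64,90))
print('blue top plain');prof(d,z,p[:2]*1000,43.3,(-20,-10,0,10,20),r=(64,90))
print('yellow scene along');prof(s,.056,(651.5,190.4),43.3,(-24,-21,21,24),r=(60,90))
print('yellow across');prof(s,.056,(651.5,190.4),43.3,(-40,-30,-20,0,20,30,40),True,r=(22,44))
E
```

```text
[0.6499 0.1909 0.2208]
blue scene along
(-64, 36, 77, 141) (-66, 36, 76, 140) (-68, 36, 75, 139) (-70, 50, 82, 142) (-72, 86, 110, 157) (-74, 127, 141, 167) (-76, 155, 163, 173) (-78, 167, 172, 173) (-80, 170, 174, 173) (-82, 169, 174, 173) (-84, 169, 173, 172) (-86, 169, 173, 172) (-88, 169, 172, 172) (-90, 168, 172, 172)
(64, 135, 138, 143) (66, 134, 137, 142) (68, 134, 138, 143) (70, 141, 145, 150) (72, 155, 159, 162) (74, 166, 170, 171) (76, 161, 164, 163) (78, 148, 151, 151) (80, 153, 155, 154) (82, 164, 167, 166) (84, 169, 173, 172) (86, 170, 174, 173) (88, 169, 174, 173) (90, 170, 174, 173)
blue top plain
(-64, 38, 84, 158) (-66, 40, 91, 172) (-68, 40, 95, 181) (-70, 41, 98, 187) (-72, 40, 97, 186) (-74, 33, 81, 155) (-76, 12, 37, 78) (-78, 19, 32, 45) (-80, 87, 94, 41) (-82, 160, 165, 31) (-84, 177, 181, 27) (-86, 178, 181, 29) (-88, 178, 182, 29) (-90, 177, 181, 28)
(64, 72, 57, 45) (66, 73, 57, 45) (68, 74, 58, 46) (70, 76, 60, 46) (72, 78, 62, 49) (74, 79, 64, 50) (76, 81, 64, 52) (78, 83, 65, 52) (80, 85, 67, 54) (82, 85, 68, 54) (84, 87, 70, 55) (86, 89, 71, 56) (88, 91,
[... 477 characters left out ...]
1, 158, 111) (72, 169, 169, 137) (74, 175, 177, 158) (76, 172, 174, 163) (78, 164, 165, 158) (80, 159, 161, 157) (82, 163, 166, 164) (84, 167, 171, 170) (86, 169, 173, 173) (88, 170, 174, 174) (90, 170, 174, 173)
yellow across
(-22, 191, 194, 81) (-24, 190, 193, 81) (-26, 184, 186, 77) (-28, 171, 171, 68) (-30, 151, 146, 55) (-32, 132, 121, 44) (-34, 121, 105, 38) (-36, 118, 100, 36) (-38, 118, 100, 35) (-40, 118, 100, 36) (-42, 119, 101, 36) (-44, 119, 101, 37)
(22, 117, 98, 34) (24, 119, 102, 35) (26, 126, 113, 41) (28, 142, 134, 59) (30, 159, 157, 86) (32, 170, 172, 118) (34, 175, 178, 145) (36, 174, 177, 162) (38, 171, 175, 170) (40, 170, 174, 172) (42, 169, 173, 173) (44, 169, 173, 173)
```

Emit:
move_arm:
  plan: [-0.5, -25, 0, 0, 0, -6, 50, -0.7, -42, 0, 0, 0, -8.3, 50, -0.7, -42, 0, 0, 0, -8.3, 50, -0.7, -42, 0, 0, 0, -8.3, 50, -0.7, -42, 0, 0, 0, -8.3, 50, -0.7, -42, 0, 0, 0, -8.3, 50, -0.7, -42, 0, 0, 0, -8.3, 50, -0.7, -42, 0, 0, 0, -2.5, 50, -0.7, -40, 0, 0, 0, 0, 50, -0.3, -22.9, 0, 0, 0, 0, 50, 0, 0, 0, 0, 0, 0, 50]

```text
time: 15.2
eef_pos: [0.6429, -0.194, 0.2194]
tcp_rot: [0.132, 0.991, 0.0, -0.002]
contact_force: [-0.1, 0.6, -0.7]
opening: 0.694
finger_force: 38.2
```

Emit:
move_arm:
  plan: [0, 0, -25, 0, 0, 0, 50, 0, 0, -40, 0, 0, 0, 50, 0, 0, -40, 0, 0, 0, 50, 0, 0, -25, 0, 0, 0, 50, 0, 0, -11, 0, 0, 0, 50, 0, 0, 0, 0, 0, 0, 50, 0, 0, 0, 0, 0, 0, 50, 0, 0, 0, 0, 0, 0, 50]

```text
time: 16.0
eef_pos: [0.6461, -0.1913, 0.0844]
tcp_rot: [0.13, 0.992, -0.001, 0.002]
contact_force: [-0.1, -0.0, -1.2]
opening: 0.697
finger_force: 38.2
```

```bash
python3 - <<'E'
from h import *
s=grab('scene');st=ctrl.get_state();p=st['eef_pos'];print(p.round(4),st['tcp_rot'].round(4),st['contact_force'].round(1),st['finger_force']); c=(644.2,-190.3)
print('blue along at z',p[2]+.04);prof(s,p[2]+.04,c,-15,(-28,-25,25,28),r=(64,90))
print('across');prof(s,p[2]+.04,c,-15,(40,50,60),True,r=(22,44))
E
```

```text
[ 0.6461 -0.1914  0.0844] [ 1.299e-01  9.915e-01 -6.000e-04  2.000e-03] [ 0.   0.5 -1.5] 38.218221198767424
blue along at z 0.12437279632808693
(-64, 60, 60, 59) (-66, 65, 64, 65) (-68, 65, 65, 69) (-70, 67, 69, 76) (-72, 73, 78, 85) (-74, 87, 91, 95) (-76, 102, 105, 106) (-78, 116, 118, 117) (-80, 125, 126, 125) (-82, 128, 130, 128) (-84, 128, 129, 126) (-86, 128, 128, 124) (-88, 132, 131, 126) (-90, 140, 138, 131)
(64, 120, 137, 162) (66, 119, 136, 161) (68, 122, 138, 164) (70, 133, 146, 167) (72, 149, 158, 172) (74, 162, 168, 175) (76, 158, 164, 168) (78, 136, 142, 147) (80, 111, 118, 128) (82, 95, 102, 117) (84, 93, 102, 118) (86, 96, 106, 124) (88, 99, 109, 127) (90, 100, 111, 131)
across
(-22, 37, 71, 129) (-24, 43, 65, 108) (-26, 73, 92, 126) (-28, 114, 130, 159) (-30, 147, 157, 174) (-32, 165, 171, 177) (-34, 172, 176, 176) (-36, 172, 176, 175) (-38, 172, 176, 175) (-40, 173, 177, 176) (-42, 174, 177, 177) (-44, 174, 178, 178)
(22, 52, 105, 181) (24, 54, 105, 181) (26, 66, 111, 182) (28, 78, 118, 180) (30, 81, 117, 171) (32, 79, 100, 145) (34, 99, 87, 105) (36, 139, 97, 71) (38, 171, 117, 57) (40, 177, 120, 52) (42, 160, 110, 62) (44, 142, 114, 99)
```

Emit:
move_arm:
  plan: [-2, 0.5, -3, 0, 0, 0, 50, 0, 0, -3, 0, 0, 0, 50, 0, 0, -3, 0, 0, 0, 50, 0, 0, -2, 0, 0, 0, 50, 0, 0, 0, 0, 0, 0, 50, 0, 0, 0, 0, 0, 0, 50]

```text
time: 16.65
eef_pos: [0.6425, -0.1904, 0.0707]
tcp_rot: [0.13, 0.992, 0.0, -0.0]
contact_force: [-0.3, -0.2, -1.3]
opening: 0.694
finger_force: 38.2
```

Emit:
move_arm:
  plan: [0, 0, -2, 0, 0, 0, 50, 0, 0, -2, 0, 0, 0, 50, 0, 0, 0, 0, 0, 0, 50, 0, 0, 0, 0, 0, 0, 50]

```text
time: 17.05
eef_pos: [0.6426, -0.1903, 0.0668]
tcp_rot: [0.13, 0.992, 0.0, -0.0]
contact_force: [1.1, 1.1, -1.9]
opening: 0.695
finger_force: 38.3
```

Emit:
move_arm:
  plan: [0, 0, -1.5, 0, 0, 0, 50, 0, 0, 0, 0, 0, 0, 50, 0, 0, 0, 0, 0, 0, 50]

```text
time: 17.35
eef_pos: [0.6428, -0.1904, 0.0662]
tcp_rot: [0.13, 0.992, -0.0, 0.0]
contact_force: [-2.9, 1.0, 3.0]
opening: 0.694
finger_force: 40.3
```

Emit:
move_arm:
  plan: [0, 0, -1.5, 0, 0, 0, 50, 0, 0, 0, 0, 0, 0, 50, 0, 0, 0, 0, 0, 0, 50]

```text
time: 17.65
eef_pos: [0.6429, -0.1904, 0.066]
tcp_rot: [0.13, 0.992, -0.0, 0.0]
contact_force: [-4.6, 2.7, 8.2]
opening: 0.695
finger_force: 42.3
```

It seated at z = 0.066, exactly the height expected on the lugs. Releasing and going for the yellow pan.

Emit:
move_arm:
  plan: [0, 0, 1.5, 0, 0, 0, 54, 0, 0, 0, 0, 0, 0, 58, 0, 0, 0, 0, 0, 0, 66, 0, 0, 0, 0, 0, 0, 85, 0, 0, 0, 0, 0, 0, 85, 0, 0, 0, 0, 0, 0, 85, 0, 0, 30, 0, 0, 0, 85, 0, 0, 45, 0, 0, 0, 85, 0, 0, 45, 0, 0, 0, 85, 0, 0, 45, 0, 0, 0, 85]

```text
time: 18.65
eef_pos: [0.6423, -0.1903, 0.2316]
tcp_rot: [0.13, 0.992, 0.0, -0.0]
contact_force: [0.4, -0.4, -0.1]
opening: 0.996
finger_force: 0.0
```

Emit:
move_arm:
  plan: [0.9, 38, 0, 0, 0, -8.1, 85, 0.9, 38, 0, 0, 0, -8.1, 85, 0.9, 38, 0, 0, 0, -8.1, 85, 0.9, 38, 0, 0, 0, -8.1, 85, 0.9, 38, 0, 0, 0, -8.1, 85, 0.9, 38, 0, 0, 0, -8.1, 85, 0.9, 38, 0, 0, 0, -8.1, 85, 0.9, 38, 0, 0, 0, -8.1, 85, 0.9, 38, 0, 0, 0, -8.1, 85, 0.9, 38, 0, 0, 0, -8.1, 85, 0, 0, 0, 0, 0, -8.1, 85, 0, 0, 0, 0, 0, -8.1, 85]

```text
time: 19.85
eef_pos: [0.6513, 0.1913, 0.2298]
tcp_rot: [0.831, 0.557, -0.0, -0.0]
contact_force: [1.4, -0.2, -0.2]
opening: 0.991
finger_force: 0.0
```

Emit:
move_arm:
  plan: [0, 1, -20, 0, 0, -8.1, 85, 0, 0, -20, 0, 0, -8.1, 85, 0, 0, -20, 0, 0, -8.3, 85, 0, 0, 0, 0, 0, 0, 85, 0, 0, 0, 0, 0, 0, 85]

```text
time: 20.35
eef_pos: [0.6514, 0.1906, 0.17]
tcp_rot: [0.929, 0.371, -0.0, -0.0]
contact_force: [1.1, -0.1, 0.2]
opening: 0.995
finger_force: 0.0
```

```bash
python3 - <<'E'
from h import *
d=grab('top');s=grab('scene');st=ctrl.get_state();p=st['eef_pos'];print(st['time'],p.round(4),st['tcp_rot'].round(4),st['qpos'].round(2)); c=(644.2,-190.3)
x,y,z,w=st['tcp_rot'];print('theta',90-np.degrees(2*np.arctan2(x,y)))
print('blue on stack, z .106 top then scene');prof(d,.106,c,-15,(-24,-21,21,24),r=(66,86));prof(s,.106,c,-15,(-24,-21,21,24),r=(66,86))
print('across');prof(d,.106,c,-15,(-40,-20,0,20,40),True,r=(24,40))
cv2.imwrite('pics/k.png',np.hstack([cv2.resize(d['color'][135:245,340:430,::-1],(396,484),interpolation=2),cv2.resize(s['color'][180:290,215:305,::-1],(396,484),interpolation=2)]))
c=big(s,(24,100,80),(34,255,255),(370,170,442,240));r=cv2.minAreaRect(onz(s,c.reshape(-1,2),.056)[:,:2].astype(np.float32)*1000);print('yellow',r)
E
```

```text
20.45 [0.6525 0.1907 0.172 ] [9.289e-01 3.703e-01 1.200e-03 3.000e-04] [ 0.14  0.31  1.59 -0.    1.24  0.95]
theta -46.52736063554721
blue on stack, z .106 top then scene
(-66, 38, 88, 167) (-68, 38, 89, 167) (-70, 40, 91, 171) (-72, 41, 93, 175) (-74, 37, 84, 161) (-76, 28, 55, 100) (-78, 77, 86, 100) (-80, 130, 135, 138) (-82, 143, 146, 143) (-84, 119, 118, 113) (-86, 136, 139, 137)
(66, 17, 47, 95) (68, 19, 36, 63) (70, 79, 82, 84) (72, 139, 142, 141) (74, 158, 161, 161) (76, 155, 158, 158) (78, 149, 152, 153) (80, 148, 151, 152) (82, 147, 150, 151) (84, 148, 151, 151) (86, 147, 151, 151)
(-66, 44, 88, 154) (-68, 43, 82, 146) (-70, 45, 80, 141) (-72, 62, 91, 144) (-74, 95, 116, 156) (-76, 129, 143, 167) (-78, 152, 161, 172) (-80, 164, 170, 174) (-82, 170, 174, 174) (-84, 171, 174, 173) (-86, 170, 174, 172)
(66, 87, 113, 158) (68, 114, 132, 164) (70, 142, 152, 169) (72, 154, 161, 169) (74, 145, 151, 157) (76, 122, 128, 134) (78, 105, 110, 118) (80, 99, 103, 111) (82, 100, 104, 113) (84, 102, 105, 115) (86, 106, 109, 120)
across
(-24, 28, 68, 132) (-26, 11, 36, 73) (-28, 26, 61, 117) (-30, 60, 99, 166) (-32, 109, 125, 151) (-34, 146, 150, 155) (-36, 152, 155, 158) (-38, 152, 155, 156) (-40, 150, 154, 153)
(24, 45, 101, 190) (26, 46, 101, 190) (28, 44, 100, 188) (30, 34, 80, 153) (32, 34, 51, 79) (34, 88, 64, 31) (36, 93, 61, 28) (38, 121, 111, 104) (40, 150, 150, 158)
yellow ((657.898193359375, 183.653076171875), (141.7785186767578, 80.10374450683594), 43.40550994873047)
```

Emit:
move_arm:
  plan: [0.5, 0, -30, 0, 0, 0, 85, 0, 0, -45, 0, 0, 0, 85, 0, 0, -40, 0, 0, 0, 85, 0, 0, -25, 0, 0, 0, 85, 0, 0, -14, 0, 0, 0, 85, 0, 0, 0, 0, 0, 0, 85, 0, 0, 0, 0, 0, 0, 72, 0, 0, 0, 0, 0, 0, 64, 0, 0, 0, 0, 0, 0, 54, 0, 0, 0, 0, 0, 0, 54, 0, 0, 0, 0, 0, 0, 54]
  newtons: 35

```text
time: 21.55
eef_pos: [0.6536, 0.191, 0.0188]
tcp_rot: [0.929, 0.369, 0.002, 0.0]
contact_force: [-0.3, 0.3, 6.3]
opening: 0.633
finger_force: 3.1
```

Emit:
move_arm:
  plan: [0, 0, 6, 0, 0, 0, 50, 0, 0, 14, 0, 0, 0, 50, 0, 0, 25, 0, 0, 0, 50, 0, 0, 40, 0, 0, 0, 50, 0, 0, 45, 0, 0, 0, 50, 0, 0, 45, 0, 0, 0, 50, 0, 0, 38, 0, 0, 0, 50, 0, 0, 20, 0, 0, 0, 50, 0, 0, 0, 0, 0, 0, 50, 0, 0, 0, 0, 0, 0, 50, 0, 0, 0, 0, 0, 0, 50, 0, 0, 0, 0, 0, 0, 50]

```text
time: 22.75
eef_pos: [0.6509, 0.1904, 0.2464]
tcp_rot: [0.929, 0.369, -0.002, -0.001]
contact_force: [0.4, 0.6, -0.1]
opening: 0.586
finger_force: 0.0
```

```bash
python3 - <<'E'
from h import *
s=grab('scene');d=grab('top');st=ctrl.get_state();p=st['eef_pos'];print(p.round(4),st['tcp_rot'].round(4),st['finger_force']); z=p[2]+.040
print('scene');prof(s,z,p[:2]*1000,43.3,(-28,-25,25,28),r=(64,86))
print('top');prof(d,z,p[:2]*1000,43.3,(-20,-10,0,10,20),r=(64,86))
E
```

```text
[0.6513 0.1905 0.2472] [ 9.293e-01  3.694e-01 -1.600e-03 -4.000e-04] 0.0
scene
(-64, 168, 171, 171) (-66, 168, 171, 171) (-68, 168, 171, 171) (-70, 168, 172, 171) (-72, 168, 172, 171) (-74, 168, 171, 171) (-76, 168, 172, 171) (-78, 168, 172, 171) (-80, 168, 171, 171) (-82, 168, 171, 171) (-84, 168, 172, 171) (-86, 168, 172, 171)
(64, 98, 117, 103) (66, 95, 116, 101) (68, 95, 116, 100) (70, 95, 116, 101) (72, 94, 114, 98) (74, 95, 115, 100) (76, 93, 113, 98) (78, 95, 113, 99) (80, 96, 113, 100) (82, 98, 114, 103) (84, 105, 118, 109) (86, 112, 123, 116)
top
(-64, 152, 155, 20) (-66, 165, 169, 20) (-68, 174, 178, 25) (-70, 177, 181, 25) (-72, 178, 182, 25) (-74, 178, 182, 25) (-76, 178, 181, 25) (-78, 178, 181, 26) (-80, 178, 182, 26) (-82, 178, 182, 26) (-84, 178, 182, 28) (-86, 178, 182, 27)
(64, 67, 52, 41) (66, 69, 54, 42) (68, 72, 57, 44) (70, 73, 58, 45) (72, 75, 59, 47) (74, 77, 61, 48) (76, 79, 63, 49) (78, 80, 64, 50) (80, 82, 65, 51) (82, 83, 66, 52) (84, 85, 68, 53) (86, 87, 69, 55)
```

The yellow grasp slipped off because the pads only just reached the rim. I'll open, check where the yellow pan is, and grip about 11 mm deeper.

```bash
python3 - <<'E'
from h import *
s=grab('scene');st=ctrl.get_state();print(st['eef_pos'].round(4))
print('yellow along');prof(s,.056,(651.5,190.4),43.3,(-24,-21,21,24),r=(64,86))
print('across');prof(s,.056,(651.5,190.4),43.3,(-40,-30,-20,0,20,30,40),True,r=(24,38))
E
```

```text
[0.6516 0.1906 0.2477]
yellow along
(-64, 179, 180, 72) (-66, 176, 177, 69) (-68, 174, 175, 73) (-70, 175, 177, 94) (-72, 177, 180, 125) (-74, 176, 180, 151) (-76, 173, 176, 167) (-78, 170, 174, 173) (-80, 170, 174, 174) (-82, 171, 174, 174) (-84, 170, 174, 174) (-86, 170, 174, 174)
(64, 155, 152, 96) (66, 156, 152, 95) (68, 157, 153, 97) (70, 160, 158, 110) (72, 168, 168, 136) (74, 174, 175, 157) (76, 171, 173, 162) (78, 163, 164, 157) (80, 158, 160, 155) (82, 161, 165, 162) (84, 166, 170, 169) (86, 168, 172, 171)
across
(-24, 189, 192, 80) (-26, 183, 185, 76) (-28, 169, 169, 67) (-30, 150, 145, 55) (-32, 131, 120, 44) (-34, 120, 103, 37) (-36, 116, 99, 35) (-38, 116, 98, 35)
(24, 117, 100, 34) (26, 125, 111, 40) (28, 140, 132, 58) (30, 157, 155, 85) (32, 169, 170, 117) (34, 173, 176, 143) (36, 172, 176, 160) (38, 170, 174, 168)
```

Emit:
move_arm:
  plan: [0, 0, -20, 0, 0, 0, 85, 0, 0, -45, 0, 0, 0, 85, 0, 0, -45, 0, 0, 0, 85, 0, 0, -40, 0, 0, 0, 85, 0, 0, 0, 0, 0, 0, 85, 0, 0, 0, 0, 0, 0, 85]

```text
time: 23.5
eef_pos: [0.6518, 0.1906, 0.099]
tcp_rot: [0.929, 0.369, -0.001, -0.0]
contact_force: [0.3, 0.6, 1.3]
opening: 0.993
finger_force: 0.0
```

Emit:
move_arm:
  plan: [0, 0, -40, 0, 0, 0, 85, 0, 0, -35, 0, 0, 0, 85, 0, 0, -18.5, 0, 0, 0, 85, 0, 0, 0, 0, 0, 0, 85, 0, 0, 0, 0, 0, 0, 85, 0, 0, 0, 0, 0, 0, 72, 0, 0, 0, 0, 0, 0, 64, 0, 0, 0, 0, 0, 0, 54, 0, 0, 0, 0, 0, 0, 54, 0, 0, 0, 0, 0, 0, 54]
  newtons: 35

```text
time: 24.5
eef_pos: [0.6538, 0.1912, 0.0087]
tcp_rot: [0.929, 0.369, 0.002, 0.0]
contact_force: [-1.5, 0.8, 6.2]
opening: 0.714
finger_force: 39.7
```

Emit:
move_arm:
  plan: [0, 0, 6, 0, 0, 0, 50, 0, 0, 14, 0, 0, 0, 50, 0, 0, 25, 0, 0, 0, 50, 0, 0, 40, 0, 0, 0, 50, 0, 0, 45, 0, 0, 0, 50, 0, 0, 45, 0, 0, 0, 50, 0, 0, 31, 0, 0, 0, 50, 0, 0, 0, 0, 0, 0, 50, 0, 0, 0, 0, 0, 0, 50, 0, 0, 0, 0, 0, 0, 50]

```text
time: 25.5
eef_pos: [0.6506, 0.1903, 0.2092]
tcp_rot: [0.929, 0.369, -0.002, -0.0]
contact_force: [-0.2, -0.3, -1.7]
opening: 0.711
finger_force: 38.9
```

```bash
python3 - <<'E'
from h import *
s=grab('scene');d=grab('top');st=ctrl.get_state();p=st['eef_pos'];print(p.round(4),st['tcp_rot'].round(4),st['finger_force']); z=p[2]+.0473
print('scene');prof(s,z,p[:2]*1000,43.3,(-28,-25,25,28),r=(64,86))
print('top');prof(d,z,p[:2]*1000,43.3,(-20,-10,0,10,20),r=(64,86))
E
```

```text
[0.6506 0.1904 0.2087] [ 9.293e-01  3.694e-01 -2.500e-03 -6.000e-04] 38.92566740512848
scene
(-64, 166, 164, 72) (-66, 166, 165, 72) (-68, 164, 162, 69) (-70, 165, 164, 71) (-72, 170, 171, 86) (-74, 177, 179, 118) (-76, 176, 179, 149) (-78, 172, 175, 166) (-80, 169, 173, 172) (-82, 168, 172, 172) (-84, 169, 173, 173) (-86, 169, 173, 173)
(64, 165, 166, 134) (66, 166, 167, 135) (68, 168, 169, 138) (70, 173, 176, 152) (72, 177, 180, 166) (74, 172, 174, 166) (76, 161, 162, 156) (78, 156, 158, 154) (80, 162, 165, 163) (82, 167, 171, 170) (84, 169, 173, 172) (86, 169, 173, 172)
top
(-64, 144, 146, 20) (-66, 148, 150, 21) (-68, 154, 156, 21) (-70, 166, 169, 22) (-72, 176, 180, 22) (-74, 174, 178, 21) (-76, 152, 153, 17) (-78, 86, 78, 5) (-80, 70, 59, 20) (-82, 105, 102, 87) (-84, 143, 146, 144) (-86, 145, 149, 149)
(64, 73, 58, 45) (66, 75, 59, 45) (68, 77, 62, 48) (70, 80, 64, 51) (72, 81, 64, 50) (74, 82, 65, 51) (76, 84, 67, 52) (78, 85, 68, 54) (80, 88, 71, 56) (82, 89, 71, 56) (84, 91, 73, 57) (86, 91, 73, 59)
```

Emit:
move_arm:
  plan: [-0.9, -24.5, 0, 0, 0, 6, 50, -0.9, -35.5, 0, 0, 0, 8.2, 50, -0.9, -35.5, 0, 0, 0, 8.2, 50, -0.9, -35.5, 0, 0, 0, 8.2, 50, -0.9, -35.5, 0, 0, 0, 8.2, 50, -0.9, -35.5, 0, 0, 0, 8.2, 50, -0.9, -35.5, 0, 0, 0, 8.2, 50, -0.9, -35.5, 0, 0, 0, 8.2, 50, -0.9, -35.5, 0, 0, 0, 8.2, 50, -0.9, -35.5, 0, 0, 0, 8.2, 50, -1, -25, 0, 0, 0, 8.2, 50, 0, -12, 0, 0, 0, 8.2, 50]

```text
time: 26.8
eef_pos: [0.6409, -0.1928, 0.2095]
tcp_rot: [0.344, 0.939, -0.0, -0.002]
contact_force: [0.1, -0.1, -0.7]
opening: 0.713
finger_force: 38.9
```

Emit:
move_arm:
  plan: [0, 0, 0, 0, 0, 8.2, 50, 0, 0, 0, 0, 0, 8.2, 50, 0, 0, 0, 0, 0, 8.2, 50, 0, 0, -20, 0, 0, 0.9, 50, 0, 0, -30, 0, 0, 0, 50, 0, 0, -25, 0, 0, 0, 50, 0, 0, -12, 0, 0, 0, 50, 0, 0, 0, 0, 0, 0, 50, 0, 0, 0, 0, 0, 0, 50, 0, 0, 0, 0, 0, 0, 50]

```text
time: 27.8
eef_pos: [0.6432, -0.1909, 0.1268]
tcp_rot: [0.13, 0.992, -0.0, 0.002]
contact_force: [0.7, -1.2, -0.5]
opening: 0.712
finger_force: 38.9
```

```bash
python3 - <<'E'
from h import *
s=grab('scene');st=ctrl.get_state();p=st['eef_pos'];x,y=st['tcp_rot'][:2];print(p.round(4),st['tcp_rot'].round(4),90-np.degrees(2*np.arctan2(x,y)),st['finger_force']); c=(644.2,-190.3)
print('yellow along');prof(s,p[2]+.0473,c,-15,(-24,-21,21,24),r=(64,86))
print('across');prof(s,p[2]+.0473,c,-15,(40,50,60),True,r=(22,44))
E
```

```text
[ 0.6433 -0.1909  0.127 ] [ 1.300e-01  9.915e-01 -6.000e-04  1.700e-03] 75.0603676673938 38.901522159576416
yellow along
(-64, 41, 41, 41) (-66, 47, 47, 46) (-68, 49, 48, 48) (-70, 48, 48, 48) (-72, 47, 47, 47) (-74, 48, 48, 49) (-76, 58, 60, 60) (-78, 74, 75, 76) (-80, 91, 92, 93) (-82, 103, 105, 105) (-84, 116, 118, 117) (-86, 124, 124, 123)
(64, 176, 178, 72) (66, 177, 179, 73) (68, 177, 179, 73) (70, 177, 180, 73) (72, 180, 183, 75) (74, 182, 185, 75) (76, 176, 176, 70) (78, 158, 153, 59) (80, 139, 127, 48) (82, 129, 113, 44) (84, 128, 110, 46) (86, 130, 112, 53)
across
(-22, 155, 156, 59) (-24, 128, 126, 44) (-26, 137, 136, 61) (-28, 166, 168, 102) (-30, 178, 181, 142) (-32, 176, 180, 165) (-34, 172, 176, 173) (-36, 171, 175, 174) (-38, 171, 175, 175) (-40, 172, 176, 175) (-42, 172, 176, 175) (-44, 172, 176, 175)
(22, 195, 199, 85) (24, 195, 199, 84) (26, 196, 199, 84) (28, 195, 198, 83) (30, 185, 188, 75) (32, 160, 161, 67) (34, 119, 119, 87) (36, 79, 94, 133) (38, 58, 97, 166) (40, 49, 99, 174) (42, 45, 88, 161) (44, 67, 75, 127)
```

Emit:
move_arm:
  plan: [-1.2, 0.1, -3, 0, 0, 0, 50, 0, 0, -3, 0, 0, 0, 50, 0, 0, -3, 0, 0, 0, 50, 0, 0, -2, 0, 0, 0, 50, 0, 0, 0, 0, 0, 0, 50, 0, 0, 0, 0, 0, 0, 50]

```text
time: 28.45
eef_pos: [0.6408, -0.1902, 0.1137]
tcp_rot: [0.13, 0.992, 0.0, -0.0]
contact_force: [0.6, 0.2, -1.4]
opening: 0.713
finger_force: 38.9
```

Emit:
move_arm:
  plan: [0, 0, -2, 0, 0, 0, 50, 0, 0, 0, 0, 0, 0, 50, 0, 0, 0, 0, 0, 0, 50]

```text
time: 28.75
eef_pos: [0.6408, -0.1902, 0.1118]
tcp_rot: [0.13, 0.992, 0.0, -0.0]
contact_force: [0.5, 0.6, -1.3]
opening: 0.713
finger_force: 38.9
```

Emit:
move_arm:
  plan: [0, 0, -2, 0, 0, 0, 50, 0, 0, 0, 0, 0, 0, 50, 0, 0, 0, 0, 0, 0, 50]

```text
time: 29.05
eef_pos: [0.6408, -0.1902, 0.1097]
tcp_rot: [0.13, 0.992, 0.0, -0.0]
contact_force: [-1.4, 0.5, -1.7]
opening: 0.713
finger_force: 38.9
```

Emit:
move_arm:
  plan: [0, 0, -1.5, 0, 0, 0, 50, 0, 0, 0, 0, 0, 0, 50, 0, 0, 0, 0, 0, 0, 50]

```text
time: 29.35
eef_pos: [0.6411, -0.1904, 0.1087]
tcp_rot: [0.13, 0.992, -0.0, 0.0]
contact_force: [0.8, -0.5, -1.3]
opening: 0.712
finger_force: 39.1
```

Emit:
move_arm:
  plan: [0, 0, -1.5, 0, 0, 0, 50, 0, 0, 0, 0, 0, 0, 50, 0, 0, 0, 0, 0, 0, 50]

```text
time: 29.65
eef_pos: [0.6412, -0.1904, 0.1087]
tcp_rot: [0.13, 0.992, -0.0, 0.0]
contact_force: [-2.3, 0.4, 4.8]
opening: 0.71
finger_force: 39.6
```

Seated at 0.1087, as expected. Relax, release, rise straight up and swing clear.

Emit:
move_arm:
  plan: [0, 0, 1.5, 0, 0, 0, 54, 0, 0, 0, 0, 0, 0, 58, 0, 0, 0, 0, 0, 0, 66, 0, 0, 0, 0, 0, 0, 85, 0, 0, 0, 0, 0, 0, 85, 0, 0, 0, 0, 0, 0, 85, 0, 0, 30, 0, 0, 0, 85, 0, 0, 45, 0, 0, 0, 85, 0, 0, 45, 0, 0, 0, 85, 0, 0, 20, 0, 0, 0, 85, 0, 0, 0, 0, 0, 0, 85]

```text
time: 30.75
eef_pos: [0.6431, -0.1912, 0.2542]
tcp_rot: [0.13, 0.992, -0.001, 0.005]
contact_force: [0.2, 0.9, 0.8]
opening: 0.996
finger_force: 0.0
```

Emit:
move_arm:
  plan: [-20, 40, 0, 0, 0, 0, 85, -20, 40, 0, 0, 0, 0, 85, -20, 40, 0, 0, 0, 0, 85, -20, 40, 0, 0, 0, 0, 85, -20, 40, 0, 0, 0, 0, 85, -15, 40, 0, 0, 0, 0, 85, 0, 40, 0, 0, 0, 0, 85, 0, 40, 0, 0, 0, 0, 85, 0, 0, 0, 0, 0, 0, 85]

```text
time: 31.65
eef_pos: [0.5242, 0.1335, 0.2463]
tcp_rot: [0.127, 0.992, 0.0, -0.002]
contact_force: [1.3, -0.8, 0.0]
opening: 1.0
finger_force: 0.0
```

```bash
python3 - <<'E'
from h import *
d=grab('top');s=grab('scene');print(ctrl.get_state()['time'])
cv2.imwrite('pics/f.png',np.hstack([cv2.resize(d['color'][125:245,330:430,::-1],(400,480),interpolation=2),cv2.resize(s['color'][175:295,210:310,::-1],(400,480),interpolation=2)]))
print('yellow top z .156');prof(d,.156,(643.5,-190.2),-15,(-24,-21,21,24),r=(66,86));prof(d,.156,(643.5,-190.2),-15,(-40,-20,0,20,40),True,r=(24,40))
E
```

```text
31.75
yellow top z .156
(-66, 170, 173, 35) (-68, 167, 171, 74) (-70, 164, 167, 126) (-72, 148, 150, 142) (-74, 109, 106, 94) (-76, 71, 76, 87) (-78, 62, 92, 142) (-80, 63, 99, 160) (-82, 75, 96, 126) (-84, 107, 113, 119) (-86, 138, 141, 142)
(66, 163, 166, 19) (68, 158, 160, 20) (70, 148, 148, 16) (72, 128, 126, 10) (74, 137, 136, 19) (76, 153, 156, 71) (78, 151, 154, 124) (80, 144, 148, 142) (82, 143, 146, 147) (84, 144, 148, 148) (86, 143, 147, 147)
(-24, 162, 165, 20) (-26, 108, 104, 8) (-28, 76, 68, 4) (-30, 125, 123, 21) (-32, 162, 165, 69) (-34, 149, 152, 133) (-36, 146, 149, 150) (-38, 145, 149, 149) (-40, 145, 149, 149)
(24, 172, 177, 27) (26, 173, 176, 28) (28, 154, 155, 23) (30, 88, 82, 9) (32, 55, 73, 86) (34, 42, 87, 159) (36, 28, 64, 120) (38, 45, 47, 52) (40, 98, 64, 19)
```

View pics/f.png

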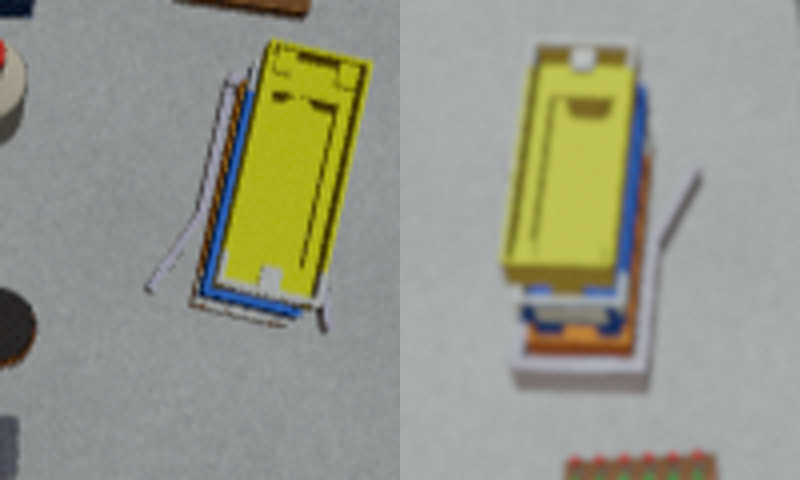

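The final views show orange against the stop. Blue has its label at the stop end (right panel at 575,300) and yellow its label at the mouth end (right panel at 585,60). All three are level and aligned.

```bash
python3 -c "
from plant import order; print(order.sign_off())"
```

```text
the job is handed in; nothing more can be done
None
```

I handed the job in at 31.75 s: the orange pan is against the back stop with the model inside, and blue then yellow stand on it, each turned end for end and seated at the expected lug heights. The yellow pan took a second try because the first grip slipped off its rim, but the pan did not move.

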